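# Start the next batch in the UV tray

### The arm

A 6-joint arm with a two-finger parallel gripper is mounted at the origin on the work surface. World frame = base frame: x ahead of the robot, y to its left, z up, the work surface at z = 0. Lengths are in m, angles in rad, forces in N, time in s.
With the tool pointing down it reaches from about 0.225 to 0.725 m from the base axis. Payload 3.1 kg.
Tool frame: the origin (TCP) lies on the front face of the gripper's body, between the roots of the fingers; the fingertips stand 73 mm ahead of it and the grasp point (between the pads) lies 54 mm ahead of it (robot.finger_overhang is the distance from the TCP to the fingertips, in m); y points along the fingers, x is the direction in which the jaws open and shut, and the axes are right-handed (so a half turn about y gives the same grasp; the last joint's range is limited). The gripper opens to 85 mm and grips with 20 to 120 N. Pads are 22 mm wide; open, the fingers measure 114 mm over their backs; the gripper's body (76 mm by 85 mm) begins 54 mm behind the grasp point. The pads swing forward as they close: fully open they stand 13 mm farther back than shut.
Start: joints at [1.015, 0.048, 0.099, 1.622, 0, 1.443], TCP at [0.218, 0.478, 0.304] pointing down, gripper open.
Joint ranges: [-2.91, 2.91], [-0.99, 1.94], [-1.21, 1.42], [-2.12, 2.29], [-1.49, 1.47], [-3.14, 3.14]. Speed limits (rad/s): [2.79, 2.79, 3.14, 3.14, 3.14, 3.14].

### API

Orientations are given as [roll, pitch, yaw] about the fixed x, y, z axes, in that order (R = Rz(yaw) Ry(pitch) Rx(roll)).
In Python, from bench import robot gives the robot as it stands.
- The arm moves only by the tool apply_moves, never from a script. Its argument "commands" is a list of rows, each a list of 7 numbers: the turn, a rotation vector about the tool's x, y, z in rad, then the shift along the tool's x, y, z in mm, then the finger opening in mm, from 0 to 85.4. A call has 1 to 12 rows; each row is the pose to reach, as a shift and turn from the pose measured when the call began, along the tool's axes at that moment; what a row does not reach only later rows make up. A row lasts 1/12 s, in which the tool goes at most 41.7 mm and 7.16 degrees, less where a joint would pass 70% of its speed; a pose out of reach is approached as far as the arm can. A call with a gripper value outside its range is refused whole. The fingers move at their own pace and stop on an object; "grip_force" is the grip in N (left out, the last holds). Time passes only in rows, so rows that repeat a pose let the fingers close. It gives the time, the measured TCP pose, the force and the opening at its end, in the units of the state.
- robot.observe(): the state, without advancing time (a new reading comes with each control period).
- robot.snapshot(name): name is "scene" or "side" or "wrist"; returns a dict with "img" (420x560x3 uint8, red, green, blue), "intrinsics" (3x3 intrinsics, pixels), "k1" (the pictures are not rectified: a ray, as slopes to the right and down, at radius r is drawn at 1 + k1 r^2 times it, then the intrinsics apply), "R" (3x3) and "t" (3): a world point X has camera coordinates R X + t. Camera axes: x right, y down, z forward; pixel columns grow to the right and rows downward; lengths in m; the calibration is good to about 2 mm. A picture is of the moment at which its call begins. There is no depth.
- robot.finish_job(): hands the job in, once; it reports no verdict.
Trained networks look in a picture, given as the dict that the camera call returned (one of the last four; its "shot" number tells which), for a name from the list of things; names that differ only in an ending like _2 or _b are one class to them, and where a whole thing is asked for, a point or a joint stands for the part that bears it (a point fixed in the world has none). Each returns a list of dicts, best first, with "score" (0 to 1); they miss things now and then, are a little off and sometimes report something else, mostly with a low value. They report only what shows in the picture. A call takes as long as a camera call. They do not tell look-alikes from the thing itself.
- robot.look_for(name, picture): "bbox" ([left, top, right, bottom] as shares, 0 to 1, of the picture: columns of its width, rows of its height, round what is visible of it).
- robot.tip_of(name, picture): "centre" ([column, row] as shares, 0 to 1, of the picture: columns of its width, rows of its height: a listed point, or the origin of a listed thing).
The state is a dict: "clock": time; "q": joint angles; "qvel": joint speeds; "tau": joint torques, N m; "tool_pos": TCP position; "tool_rot": TCP orientation; "wrist_force": force on the tool from outside, world axes, zero at the start; "ft_torque": the same for the moment, N m; "opening": finger opening in m.
Only numpy, scipy, OpenCV 4.12 (cv2) and the standard library are available. Lean on these libraries where they do the work, as an engineer would, in place of code of your own. Each camera call takes 0.05 s, during which the arm holds its last target. There are 200 camera calls.

### The job

Start the next batch in the UV disinfecting tray: first flip the yellow lamp lever off. With the lamp off, lay every green filter flat, stub up, in the white clean tray, lay every orange filter likewise on the floor of the UV tray, and turn the exposure dial anticlockwise fully back to its zero stop; when all of that is done, flip the lamp lever fully on again. Do not knock over or push aside the bottle, the jar or the cup.

Things in the scene. Friction and masses are not known exactly. Their poses are not given: they have to be found in the camera images.
- green1: breathing filter: squat green disc, 44 mm across and 32 mm high, with a darker 22 mm stub 10 mm high on top; 45 g; origin at the centre of its underside, z up through the stub. Finished: starts in the UV tray. One or two green filters are present (None: absent).
- green2: breathing filter: squat green disc, 44 mm across and 32 mm high, with a darker 22 mm stub 10 mm high on top; 45 g; origin at the centre of its underside, z up through the stub. Finished: starts in the UV tray. One or two green filters are present (None: absent).
- orange1: breathing filter: squat orange disc, 44 mm across and 32 mm high, with a darker 22 mm stub 10 mm high on top; 45 g; origin at the centre of its underside, z up through the stub. Waiting: starts on the light blue mat. Two or three orange filters are present (None: absent).
- orange2: breathing filter: squat orange disc, 44 mm across and 32 mm high, with a darker 22 mm stub 10 mm high on top; 45 g; origin at the centre of its underside, z up through the stub. Waiting: starts on the light blue mat. Two or three orange filters are present (None: absent).
- orange3: breathing filter: squat orange disc, 44 mm across and 32 mm high, with a darker 22 mm stub 10 mm high on top; 45 g; origin at the centre of its underside, z up through the stub. Waiting: starts on the light blue mat. Two or three orange filters are present (None: absent).
- uv_tray: Fixed UV tray: open steel tray 260 mm (its x) by 160 mm (its y) outside, walls 5 mm thick, floor 5 mm thick, end walls 24 mm high; a violet lamp tube lies along each long wall, top at 31 mm. Origin at the centre of its underside, on the counter. Room inside for three filters in a row along x.
- clean_tray: Fixed clean tray: open white plastic tray 200 mm (x) by 130 mm (y) outside, walls 5 mm thick and 20 mm high, floor 5 mm thick. Origin at the centre of its underside, on the counter. Room for two filters in a row along x.
- used_mat: Fixed light blue mat, 210 mm (x) by 160 mm (y), 3 mm thick, where the orange filters wait; origin at the centre of its underside.
- console: Fixed white control box of the UV tray, 170 x 170 mm, flat top 50 mm high, origin at the centre of its underside, front (blue stripe) to its -x. On its top: the exposure dial centred at (0, +42 mm) and the lamp lever, pivoted at (0, -45 mm) and 64 mm above the counter, on a low black block 44 x 34 x 12 mm. A black dot marks the lever's off side (-x), a violet dot its on side (+x).
- dial (a joint): Exposure dial angle in rad: 0 at the zero stop, where the red pointer meets the red peg on the box's -x side; grows clockwise seen from above, up to 4.7. Turn it anticlockwise, in several grasps, back to 0. Light friction (0.03 N m); it stays where it is left and meets a rigid stop at 0.
- dial_grip (a point): Grip point of the dial, on its vertical axis, 87 mm above the counter: the middle of an upright black bar 46 mm long, 14 mm thick, its top 94 mm above the counter, with a red line on its pointer end. The point's x axis runs along the bar, its -x end is the pointer. Below the bar lies a 52 mm disc, top at 64 mm.
- lever (a joint): Lamp lever in rad: 0 = off, leaning 40 degrees to the box's -x (black dot); 1.4 = on, leaning 40 degrees to +x (violet dot); upright at 0.7. A 60 mm steel rod, 10 mm thick, with a yellow ball. Over-centre: once pushed past upright it falls to that side by its weight (70 g) and stays.
- lever_tip (a point): Centre of the lever's yellow 24 mm ball, 60 mm from the pivot; it swings in the box's x-z plane and stands 110 mm above the counter when leaning, 124 mm when upright.
- bottle: Bystander: amber bottle, 54 mm wide, 130 mm high, standing loose; origin at the centre of its underside.
- jar: Bystander: white jar with a blue cap, 64 mm wide, 80 mm high, standing loose; origin at the centre of its underside.
- cup: Bystander: open steel cup, 64 mm wide, 60 mm high, standing loose; origin at the centre of its underside.
Mind the look-alikes: they are no part of the job. Of the things that look like the clean_tray, the larger one is meant. Leave any purple look-alike of the orange3 alone.

How it is judged:
By the outcome, as a careful person would: the job done as asked, in the order asked, and still so for the second after the job is handed in, with the robot touching nothing.
Of green1, green2 only 1 to 2 are there at a start; the rules pass over those that are not, and their reading is None.
Of orange1, orange2, orange3 only 2 to 3 are there at a start; the rules pass over those that are not, and their reading is None.
At some moment in a run one of green1, green2, orange1, orange2, orange3 may be knocked a few centimetres aside while the robot is not near it.
Once in a run the grip may slacken for a moment while it holds something.
It also fails if it takes over 192 s, if anything falls off the work surface, if the arm or the gripper's body presses on something with over 40 N, if the wrist force passes 120 N, or if a joint passes its speed limit or range.

## Working session

There is one attempt and no reset: what is moved stays moved. The work goes in short steps, Python scripts to look and compute and a tool call to move; the robot and the scene stay as the last step left them, time stands still between calls to the robot, and variables do not carry over. Pictures are saved under pics/ and viewed, on a budget of 14 in all, crops included, one or two more only if the job needs it, and the job is handed in when it is done.

Besides the shell and the picture viewer there is one more tool, called after "Request:" as name([rows], argument=value, ...), one row to a line, values as JSON. apply_moves: Moves the arm, as the interface text tells. Its arguments: {"type":"object","properties":{"commands":{"type":"array","items":{"type":"array","items":{"type":"number"}}},"grip_force":{"type":"number"}},"required":["commands"]}

```bash
mkdir -p pics; ls
cat > h.py <<'E'
import numpy as np, cv2
from bench import robot
def snap(n,save=None):
    s=robot.snapshot(n)
    if save: cv2.imwrite('pics/'+save,s['img'][:,:,::-1])
    return s
def world(s,px,z):
    K=np.array(s['intrinsics']);R=np.array(s['R']);t=np.array(s['t'])
    u,v=(px[0]-K[0,2])/K[0,0],(px[1]-K[1,2])/K[1,1]
    a,b=u,v
    for _ in range(20):
        f=1+s['k1']*(a*a+b*b);a,b=u/f,v/f
    d=R.T@np.array([a,b,1]);c=-R.T@t
    return c+d*(z-c[2])/d[2]
def proj(s,X):
    K=np.array(s['intrinsics']);p=np.array(s['R'])@np.array(X)+np.array(s['t']);a,b=p[0]/p[2],p[1]/p[2]
    f=1+s['k1']*(a*a+b*b);return np.array([K[0,0]*a*f+K[0,2],K[1,1]*b*f+K[1,2]])
def tips(s,name,z,mins=.3):
    out=[]
    for d in robot.tip_of(name,s):
        if d['score']>mins:
            p=np.array(d['centre'])*[560,420];out.append((round(d['score'],2),p.round(0),world(s,p,z).round(3)))
    return out
E
python3 - <<'E'
from h import *
print(robot.observe())
for c in('scene','side'):
    s=snap(c,c+'0.png');print(c,(-np.array(s['R']).T@s['t']).round(2))
    for n,z in dict(green1=.005,orange1=.003,uv_tray=0,clean_tray=0,used_mat=0,console=0,dial_grip=.087,lever_tip=.11,bottle=0,jar=0,cup=0).items():
        for o in tips(s,n,z): print(n,*o)
E
```

```text
pics
{'clock': 0.0, 'q': array([ 1.01519379e+00,  4.87385120e-02,  9.75548233e-02,  1.62200540e+00,
       -1.10898822e-05,  1.44300888e+00]), 'qvel': array([ 0.00024977,  0.00119679,  0.00040161, -0.00256661, -0.00100805,
       -0.000625  ]), 'tau': array([ 1.22145339e-03, -3.38781524e+01,  3.20015216e+01,  2.03549245e-02,
       -2.94016536e-05, -1.11179469e-05]), 'tool_pos': array([0.21757928, 0.47728959, 0.30270177]), 'tool_rot': array([-1.57050239,  0.00237466,  1.1429816 ]), 'wrist_force': array([0.46254814, 0.25077369, 0.81515347]), 'ft_torque': array([ 0.00652789, -0.0310099 ,  0.01853466]), 'opening': 0.08530751523163368}
scene [0.95 0.29 1.  ]
green1 0.66 [301. 288.] [0.62  0.117 0.005]
orange1 0.65 [218. 177.] [ 0.477 -0.288  0.003]
orange1 0.54 [225. 133.] [ 0.325 -0.387  0.003]
orange1 0.51 [209. 151.] [ 0.414 -0.378  0.003]
uv_tray 0.68 [310. 272.] [0.569 0.109 0.   ]
uv_tray 0.63 [212. 154.] [ 0.416 -0.364  0.   ]
clean_tray 0.73 [277. 138.] [ 0.242 -0.236  0.   ]
clean_tray 0.68 [251. 226.] [ 0.551 -0.104 -0.   ]
used_mat 0.66 [209. 171.] [ 0.472 -0.329  0.   ]
conso
[... 552 characters left out ...]
  0.003]
uv_tray 0.56 [273. 189.] [0.567 0.106 0.   ]
uv_tray 0.36 [402. 222.] [ 0.731 -0.253  0.   ]
clean_tray 0.7 [280. 339.] [ 0.241 -0.238  0.   ]
clean_tray 0.61 [322. 230.] [ 0.549 -0.104  0.   ]
used_mat 0.6 [381. 297.] [ 0.488 -0.345  0.   ]
used_mat 0.5 [280. 180.] [0.61  0.119 0.   ]
used_mat 0.43 [271. 188.] [0.564 0.115 0.   ]
console 0.7 [213. 170.] [0.495 0.308 0.   ]
dial_grip 0.69 [196. 143.] [0.486 0.363 0.087]
lever_tip 0.44 [285. 179.] [0.544 0.035 0.11 ]
lever_tip 0.4 [222. 145.] [0.519 0.273 0.11 ]
bottle 0.83 [278. 148.] [0.719 0.233 0.   ]
jar 0.83 [398. 220.] [ 0.73  -0.241  0.   ]
jar 0.31 [373. 322.] [ 0.421 -0.369  0.   ]
cup 0.8 [344. 171.] [ 0.783 -0.002  0.   ]
```

Run:
```python
import cv2
a=cv2.imread('pics/scene0.png');b=cv2.imread('pics/side0.png')
cv2.imwrite('pics/v1.png',cv2.resize(a[90:390,140:460],(800,750))[:600] if 0 else cv2.resize(a[100:370,120:480],(800,600),interpolation=cv2.INTER_CUBIC))
cv2.imwrite('pics/v2.png',cv2.resize(b[110:410,150:450],(600,600),interpolation=cv2.INTER_CUBIC))
```

```text
(no output)
```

View pics/v1.png

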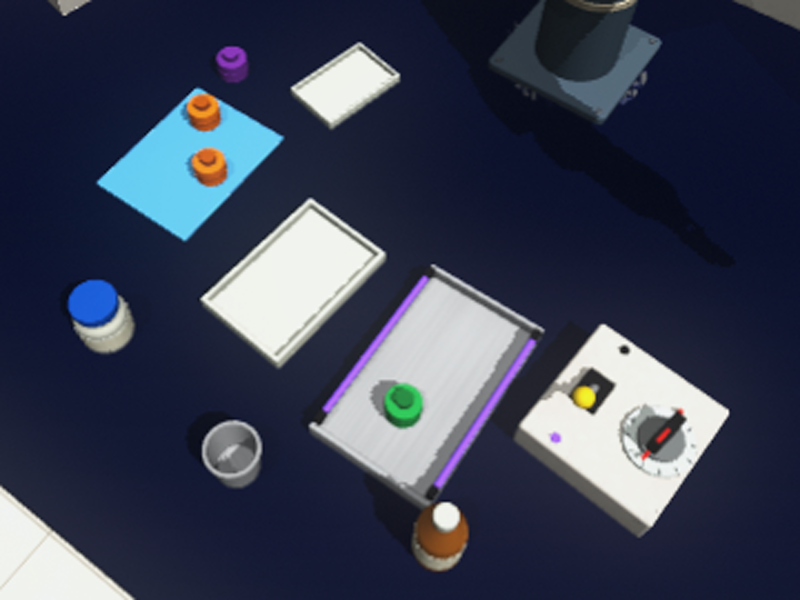

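View pics/v2.png

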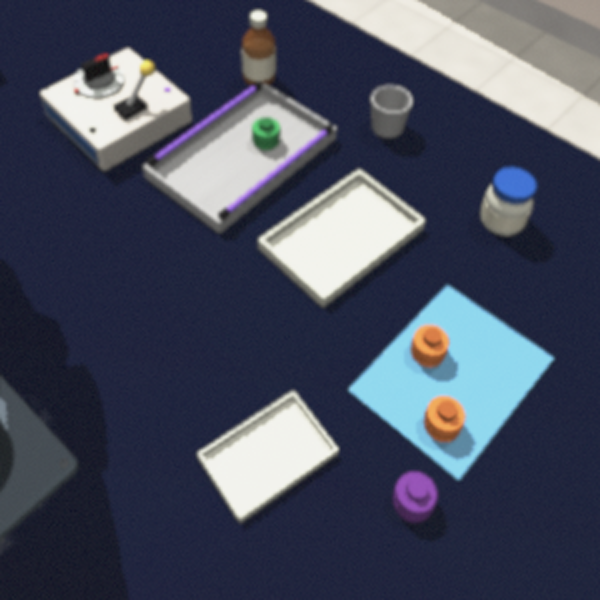

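```bash
cat >> h.py <<'E'
def goto(xyz,yaw=None,tipz=None):
    "tool-frame shift mm & yaw turn to get TCP there (tipz: fingertips z, closed)"
    from scipy.spatial.transform import Rotation as Ro
    o=robot.observe();R=Ro.from_euler('xyz',o['tool_rot']);g=np.array(xyz,float)
    if tipz is not None: g[2]=tipz+.073
    y0=o['tool_rot'][2]; yaw=y0 if yaw is None else yaw
    yaw=(yaw-y0+np.pi/2)%np.pi-np.pi/2+y0
    rv=(R.inv()*Ro.from_euler('xyz',[-np.pi/2,0,yaw])).as_rotvec()
    print('turn',rv.round(3),'shift',(R.inv().apply(g-o['tool_pos'])*1000).round(1),'yaw',round(yaw,3),'q6',o['q'][5].round(2))
E
python3 - <<'E'
from h import *
s=snap('scene');c=lambda u,v:(120+u*.45,100+v*.45)
for n,u,v,z in[('blk',624,350,.05),('vio',556,438,.05),('con c1',602,326,.05),('con c2',728,412,.05),('con c3',645,533,.05),('con c4',520,425,.05),
 ('uv1',434,267,.024),('uv2',542,331,.024),('uv3',430,500,.024),('uv4',312,428,.024),
 ('cl1',311,201,.02),('cl2',385,256,.02),('cl3',279,363,.02),('cl4',203,299,.02),
 ('ball',584,397,.11),('red a',680,410,.055),('red b',647,455,.07),('line',665,435,.094),
 ('o1 stub',210,156,.045),('o2',203,101,.045),('green',404,396,.047)]: print(n,world(s,c(u,v),z).round(3))
E
```

```text
blk [0.417 0.286 0.05 ]
vio [0.556 0.274 0.05 ]
con c1 [0.404 0.25  0.05 ]
con c2 [0.417 0.414 0.05 ]
con c3 [0.591 0.399 0.05 ]
con c4 [0.566 0.235 0.05 ]
uv1 [0.44  0.04  0.024]
uv2 [0.438 0.194 0.024]
uv3 [0.686 0.198 0.024]
uv4 [0.697 0.044 0.024]
cl1 [ 0.449 -0.148  0.02 ]
cl2 [ 0.461 -0.021  0.02 ]
cl3 [ 0.655 -0.037  0.02 ]
cl4 [ 0.643 -0.167  0.02 ]
ball [0.524 0.277 0.11 ]
red a [0.449 0.369 0.055]
red b [0.524 0.362 0.07 ]
line [0.504 0.365 0.094]
o1 stub [ 0.483 -0.289  0.045]
o2 [ 0.417 -0.359  0.045]
green [0.612 0.111 0.047]
```

Run:
```python
from h import *
goto((.575,.273,0),1.485,.16);goto((.575,.273,0),1.485,.095)
```

```text
turn [-0.    -0.342 -0.   ] shift [ -38.    70.9 -409.9] yaw 1.485 q6 1.44
turn [-0.    -0.342 -0.   ] shift [ -38.   135.9 -409.9] yaw 1.485 q6 1.44
```

Request:
apply_moves([
  [0,-0.342,0,-38,71,-410,0],
  [0,-0.342,0,-38,71,-410,0],
  [0,-0.342,0,-38,71,-410,0],
  [0,-0.342,0,-38,71,-410,0],
  [0,-0.342,0,-38,71,-410,0],
  [0,-0.342,0,-38,71,-410,0],
  [0,-0.342,0,-38,71,-410,0],
  [0,-0.342,0,-38,71,-410,0],
  [0,-0.342,0,-38,71,-410,0],
  [0,-0.342,0,-38,71,-410,0],
  [0,-0.342,0,-38,71,-410,0],
  [0,-0.342,0,-38,71,-410,0],
])

```text
clock: 2.25
tool_pos: [0.5774, 0.2703, 0.2307]
tool_rot: [-1.569, 0.002, 1.48]
wrist_force: [-1.2, -0.9, -0.4]
opening: -0.0006
```

Run:
```python
from h import *
s=snap('wrist','w1.png')
for n,z in dict(lever_tip=.11,dial_grip=.087,console=0,green1=.005).items():
    for o in tips(s,n,z): print(n,*o)
s=snap('scene')
for n,z in dict(lever_tip=.11,dial_grip=.087,green1=.005).items():
    for o in tips(s,n,z): print(n,*o)
goto((.575,.273,0),1.485,.095)
goto((.485,.280,0),1.485,.095)
```

```text
lever_tip 0.96 [283. 144.] [0.525 0.276 0.11 ]
dial_grip 0.78 [429.  73.] [0.494 0.364 0.087]
dial_grip 0.37 [108. 247.] [0.584 0.154 0.087]
console 0.65 [335.  81.] [0.489 0.323 0.   ]
green1 0.97 [110. 247.] [0.614 0.109 0.005]
dial_grip 0.74 [420. 293.] [0.493 0.363 0.087]
green1 0.55 [302. 287.] [0.617 0.117 0.005]
turn [0.001 0.002 0.   ] shift [-1.  65.6 -0.7] yaw 1.485 q6 0.42
turn [0.001 0.002 0.   ] shift [-1.5 65.6 89.6] yaw 1.485 q6 0.42
```

View pics/w1.png

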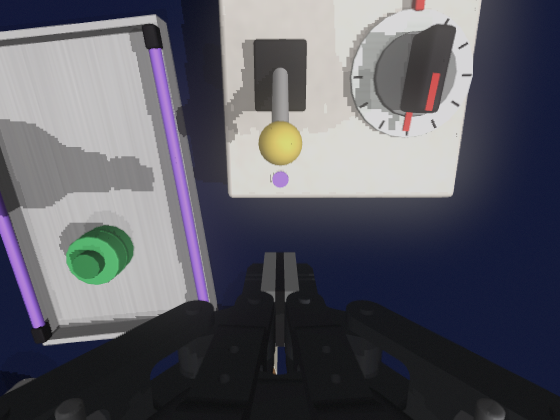

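Request:
apply_moves([
  [0,0,0,-1,33,0,0],
  [0,0,0,-1,65,0,0],
  [0,0,0,-1,65,0,0],
  [0,0,0,-1,65,10,0],
  [0,0,0,-1,65,22,0],
  [0,0,0,-1,65,34,0],
  [0,0,0,-1,65,46,0],
  [0,0,0,-1,65,58,0],
  [0,0,0,-1,65,70,0],
  [0,0,0,-1,65,82,0],
  [0,0,0,-1,65,92,0],
  [0,0,0,-1,65,92,0],
])

```text
clock: 3.7
tool_pos: [0.4812, 0.2814, 0.1701]
tool_rot: [-1.572, -0.001, 1.488]
wrist_force: [-0.1, 0.0, 0.8]
opening: -0.0
```

Request:
apply_moves([
  [0,0,0,0,0,0,0],
  [0,0,0,0,0,0,0],
  [0,0,0,0,-40,-20,0],
  [0,0,0,0,-80,-40,0],
  [0,0,0,0,-100,-60,40],
  [0,0,0,0,-100,-80,85],
  [0,0,0,0,-100,-100,85],
  [0,0,0,0,-100,-100,85],
])

```text
clock: 4.37
tool_pos: [0.5849, 0.272, 0.2698]
tool_rot: [-1.575, -0.001, 1.486]
wrist_force: [0.0, -0.9, -1.1]
opening: 0.0481
```

Run:
```python
from h import *
s=snap('wrist','w2.png')
for n,z in dict(lever_tip=.11,dial_grip=.087,console=0,green1=.005,uv_tray=.0).items():
    for o in tips(s,n,z): print(n,*o)
```

```text
dial_grip 0.63 [405.  65.] [0.494 0.365 0.087]
console 0.89 [325.  76.] [0.49  0.322 0.   ]
green1 0.73 [124. 224.] [0.614 0.109 0.005]
green1 0.62 [123. 176.] [0.565 0.119 0.005]
uv_tray 0.93 [124. 175.] [0.565 0.117 0.   ]
uv_tray 0.52 [403.  60.] [0.483 0.393 0.   ]
```

View pics/w2.png

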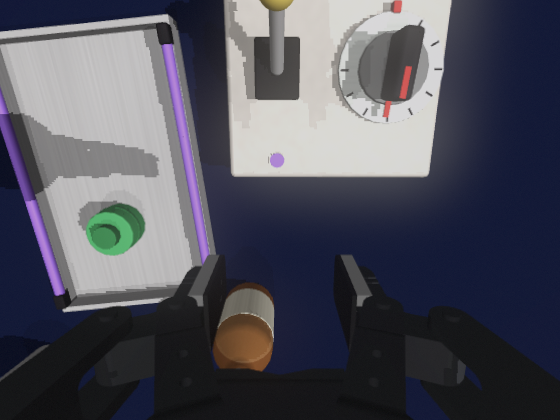

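Run:
```python
from h import *
s=snap('wrist')
for p,z in[((178,18),.024),((215,290),.024),((66,310),.024),((104,237),.047)]: print(world(s,p,z).round(3))
goto((.613,.110,0),1.55,.09);goto((.613,.110,0),1.55,.009)
goto((.552,-.095,0),1.49,.09);goto((.552,-.095,0),1.49,.009)
for n in('orange1',):
  for c in('scene','side'): print(tips(snap(c),n,.003))
```

```text
[0.431 0.201 0.024]
[0.682 0.198 0.024]
[0.691 0.042 0.024]
[0.607 0.111 0.047]
turn [ 0.001 -0.061  0.001] shift [-160.1  107.1  -46.1] yaw 1.55 q6 0.42
turn [ 0.001 -0.061  0.001] shift [-160.1  188.1  -46. ] yaw 1.55 q6 0.42
turn [ 0.001 -0.001  0.001] shift [-369.4  106.9   -2.1] yaw 1.49 q6 0.42
turn [ 0.001 -0.001  0.001] shift [-369.4  187.9   -2. ] yaw 1.49 q6 0.42
[(0.72, array([226., 130.]), array([ 0.316, -0.393,  0.003])), (0.58, array([214., 178.]), array([ 0.485, -0.296,  0.003])), (0.45, array([211., 153.]), array([ 0.417, -0.367,  0.003]))]
[(0.86, array([362., 286.]), array([ 0.479, -0.294,  0.003])), (0.64, array([353., 360.]), array([ 0.317, -0.387,  0.003])), (0.58, array([371., 321.]), array([ 0.419, -0.364,  0.003])), (0.46, array([380., 297.]), array([ 0.486, -0.344,  0.003]))]
```

Request:
apply_moves([
  [0,-0.06,0,-40,25,-11,66],
  [0,-0.06,0,-80,50,-22,66],
  [0,-0.06,0,-120,75,-35,66],
  [0,-0.06,0,-159,100,-45,66],
  [0,-0.06,0,-159,125,-45,66],
  [0,-0.06,0,-159,155,-45,66],
  [0,-0.06,0,-159,180,-45,66],
  [0,-0.06,0,-159,193,-45,66],
  [0,-0.06,0,-159,193,-45,66],
  [0,-0.06,0,-159,193,-45,66],
])

```text
clock: 5.75
tool_pos: [0.6123, 0.1116, 0.0776]
tool_rot: [-1.572, -0.001, 1.549]
wrist_force: [-0.7, 0.5, 0.0]
opening: 0.066
```

Request:
apply_moves([
  [0,0,0,0,0,0,30],
  [0,0,0,0,0,0,30],
  [0,0,0,0,0,0,30],
  [0,0,0,0,0,0,30],
  [0,0,0,0,0,0,30],
  [0,0,0,0,0,0,30],
  [0,0,0,0,0,0,30],
], grip_force=50)

```text
clock: 6.33
tool_pos: [0.6143, 0.1122, 0.0809]
tool_rot: [-1.577, -0.002, 1.55]
wrist_force: [0.3, 0.9, 6.2]
opening: 0.0429
```

Run:
```python
from h import *
s=snap('scene','a.png'); a=s['img'][170:390,200:480]
s=snap('wrist'); 
a=cv2.resize(np.ascontiguousarray(a),(560,440)); cv2.imwrite('pics/v3.png',cv2.resize(np.vstack([a[:,:,::-1],s['img'][:,:,::-1]]),(0,0),fx=.69,fy=.69))
```

```text
(no output)
```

View pics/v3.png

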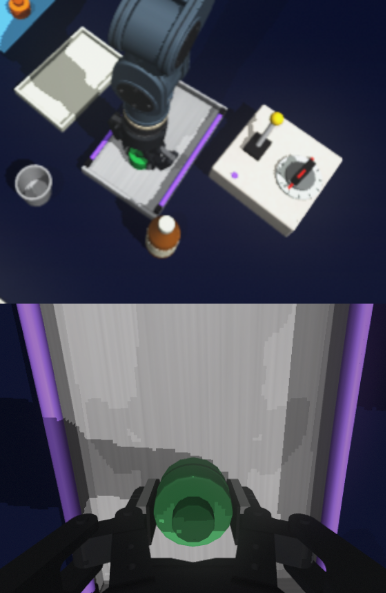

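Request:
apply_moves([
  [0,0,0,0,-35,0,30],
  [0,0,0,0,-65,0,30],
  [0,0.06,0,-35,-65,10,30],
  [0,0.06,0,-70,-65,20,30],
  [0,0.06,0,-105,-65,30,30],
  [0,0.06,0,-140,-65,40,30],
  [0,0.06,0,-175,-65,50,30],
  [0,0.06,0,-212,-65,59,30],
  [0,0.06,0,-212,-65,59,30],
  [0,0.06,0,-212,-65,59,30],
])

```text
clock: 7.27
tool_pos: [0.55, -0.1005, 0.1454]
tool_rot: [-1.577, -0.003, 1.486]
wrist_force: [0.1, 1.1, -0.3]
opening: 0.0429
```

Run:
```python
from h import *
s=snap('wrist','w3.png')
for o in tips(s,'clean_tray',0): print(o)
goto((.551,-.099,.083),1.49)
for n in('orange1',):
  for c in('scene','side'): print(tips(snap(c),n,.003))
```

```text
(0.89, array([282., 219.]), array([ 0.549, -0.099,  0.   ]))
turn [ 0.006 -0.     0.003] shift [-0.9 62.2 -0.1] yaw 1.49 q6 -0.22
[(0.64, array([213., 155.]), array([ 0.42 , -0.357,  0.003])), (0.58, array([214., 177.]), array([ 0.483, -0.298,  0.003]))]
[(0.82, array([362., 285.]), array([ 0.482, -0.292,  0.003])), (0.75, array([370., 325.]), array([ 0.409, -0.369,  0.003])), (0.58, array([352., 358.]), array([ 0.319, -0.384,  0.003]))]
```

View pics/w3.png

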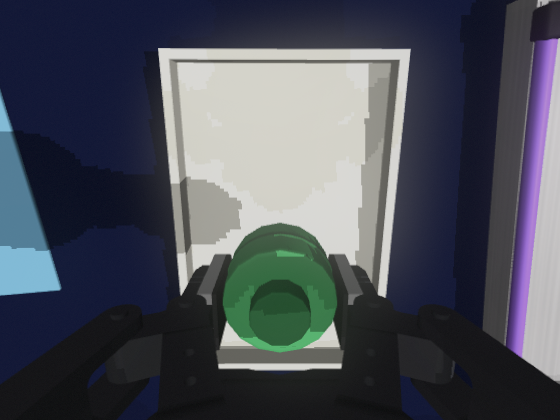

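Request:
apply_moves([
  [0,0,0,0,30,0,30],
  [0,0,0,0,52,0,30],
  [0,0,0,0,62,0,30],
  [0,0,0,0,62,0,30],
  [0,0,0,0,62,0,30],
  [0,0,0,0,62,0,66],
  [0,0,0,0,62,0,66],
  [0,0,0,0,62,0,66],
  [0,0,0,0,62,0,66],
  [0,0,0,0,30,0,66],
  [0,0,0,0,0,0,66],
  [0,0,0,0,-30,0,66],
])

```text
clock: 8.57
tool_pos: [0.55, -0.0973, 0.1756]
tool_rot: [-1.576, -0.003, 1.492]
wrist_force: [1.4, -0.8, 0.5]
opening: 0.066
```

Run:
```python
from h import *
s=snap('wrist')
for n in('green1','orange1'): print(n,tips(s,n,.004))
goto((.482,-.294,.16),.75);goto((.482,-.294,.16),1.49)
```

```text
green1 [(0.87, array([282., 212.]), array([ 0.552, -0.096,  0.004]))]
orange1 []
turn [0.013 0.742 0.006] shift [-200.8   18.4   55.6] yaw 0.75 q6 -0.22
turn [0.014 0.002 0.001] shift [-200.8   18.4   55.6] yaw 1.49 q6 -0.22
```

Request:
apply_moves([
  [0.0,0,0,-40,4,11,66],
  [0.0,0,0,-80,8,22,66],
  [0.0,0,0,-120,12,33,66],
  [0,0,0,-160,16,44,66],
  [0.013,0,0,-201,18,56,66],
  [0.013,0,0,-201,18,56,66],
  [0.013,0,0,-201,18,56,66],
])

```text
clock: 9.3
tool_pos: [0.4799, -0.296, 0.1588]
tool_rot: [-1.57, -0.002, 1.487]
wrist_force: [-0.0, -0.3, -0.4]
opening: 0.0664
```

Run:
```python
from h import *
s=snap('wrist','w4.png')
for n in('orange1',): print(n,tips(s,n,.003))
print(tips(snap('side'),'orange1',.003))
goto((.482,-.294,.0815),1.49)
```

```text
orange1 [(0.83, array([165., 133.]), array([ 0.417, -0.365,  0.003])), (0.57, array([280., 220.]), array([ 0.482, -0.297,  0.003]))]
[(0.72, array([373., 324.]), array([ 0.416, -0.372,  0.003])), (0.51, array([362., 283.]), array([ 0.486, -0.289,  0.003]))]
turn [0.001 0.004 0.002] shift [-1.3 78.5 -0.2] yaw 1.49 q6 -0.59
```

View pics/w4.png

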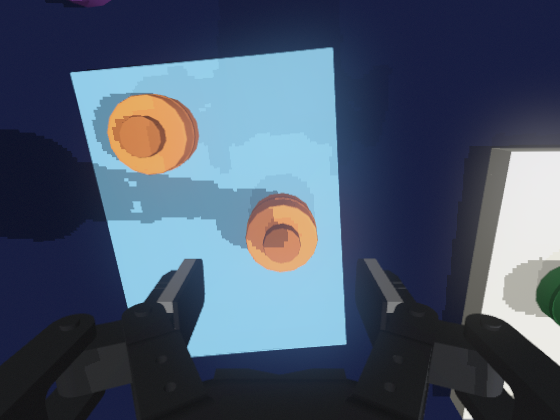

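Request:
apply_moves([
  [0,0,0,0,35,0,66],
  [0,0,0,0,65,-1,66],
  [0,0,0,0,77,-1,66],
  [0,0,0,0,77,-1,66],
  [0,0,0,0,77,-1,66],
  [0,0,0,0,77,-1,30],
  [0,0,0,0,77,-1,30],
  [0,0,0,0,77,-1,30],
  [0,0,0,0,77,-1,30],
  [0,0,0,0,77,-1,30],
  [0,0,0,0,40,-1,30],
  [0,0,0,0,5,-1,30],
], grip_force=50)

```text
clock: 10.5
tool_pos: [0.481, -0.2916, 0.1533]
tool_rot: [-1.566, -0.005, 1.493]
wrist_force: [0.4, -0.4, 0.7]
opening: 0.0423
```

Run:
```python
from h import *
goto((.515,.119,.16),1.55);goto((.515,.119,.0825),1.55)
```

```text
turn [-0.004 -0.057  0.005] shift [412.   -4.5  -2.2] yaw 1.55 q6 -0.59
turn [-0.004 -0.057  0.005] shift [411.6  73.   -2.6] yaw 1.55 q6 -0.59
```

Request:
apply_moves([
  [0,0,0,38,-4,0,30],
  [0,0,0,76,-5,0,30],
  [0,0,0,114,-5,0,30],
  [0,0,0,152,-5,0,30],
  [0,-0.057,0,190,-5,0,30],
  [0,-0.057,0,228,-5,0,30],
  [0,-0.057,0,266,-5,0,30],
  [0,-0.057,0,304,-5,0,30],
  [0,-0.057,0,342,-5,0,30],
  [0,-0.057,0,380,-5,0,30],
  [-0.004,-0.057,0,412,-5,-2,30],
  [-0.004,-0.057,0,412,-5,-2,30],
])

```text
clock: 11.5
tool_pos: [0.5149, 0.1242, 0.1611]
tool_rot: [-1.572, -0.009, 1.557]
wrist_force: [-0.0, -0.5, -0.3]
opening: 0.0419
```

Run:
```python
from h import *
goto((.515,.119,.0825),1.55)
s=snap('wrist','w5.png'); print(tips(s,'uv_tray',0),tips(s,'orange1',.08))
```

```text
turn [0.001 0.007 0.009] shift [-5.9 78.5 -0. ] yaw 1.55 q6 0.12
[] [(0.87, array([281., 260.]), array([0.513, 0.125, 0.08 ]))]
```

View pics/w5.png

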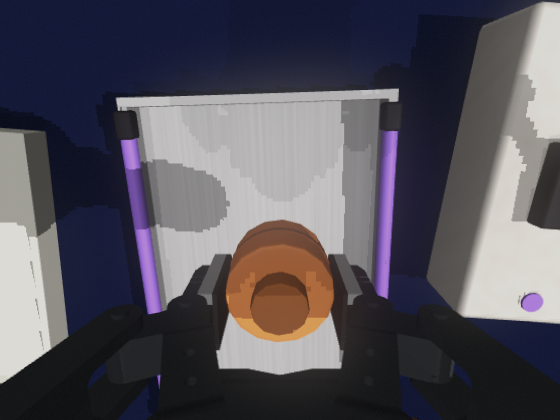

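Request:
apply_moves([
  [0,0,0,-5,35,0,30],
  [0,0,0,-5,65,0,30],
  [0,0,0,-5,77,0,30],
  [0,0,0,-5,77,0,30],
  [0,0,0,-5,77,0,30],
  [0,0,0,-5,77,0,64],
  [0,0,0,-5,77,0,64],
  [0,0,0,-5,77,0,64],
  [0,0,0,-5,77,0,64],
  [0,0,0,-5,45,0,64],
  [0,0,0,-5,10,0,64],
  [0,0,0,-5,0,0,64],
])

```text
clock: 12.65
tool_pos: [0.517, 0.1143, 0.1657]
tool_rot: [-1.578, -0.006, 1.551]
wrist_force: [0.8, -0.3, 0.5]
opening: 0.0639
```

Run:
```python
from h import *
s=snap('wrist'); print(tips(s,'orange1',.005))
for c in('scene','side'): print(tips(snap(c),'orange1',.003))
goto((.416,-.365,.16),1.49)
```

```text
[(0.58, array([276., 211.]), array([0.515, 0.112, 0.005])), (0.49, array([282., 271.]), array([0.562, 0.115, 0.005]))]
[(0.79, array([213., 155.]), array([ 0.42 , -0.359,  0.003])), (0.64, array([227., 131.]), array([ 0.316, -0.386,  0.003])), (0.62, array([323., 259.]), array([0.516, 0.117, 0.003])), (0.33, array([252., 229.]), array([ 0.556, -0.094,  0.003]))]
[(0.94, array([372., 321.]), array([ 0.421, -0.366,  0.003])), (0.64, array([351., 360.]), array([ 0.315, -0.385,  0.003])), (0.48, array([255., 194.]), array([0.512, 0.13 , 0.003]))]
turn [-0.004  0.061  0.004] shift [-480.7   -3.3   88.1] yaw 1.49 q6 0.11
```

Request:
apply_moves([
  [0,0,0,-40,0,0,64],
  [0,0,0,-80,0,3,64],
  [0,0,0,-120,0,10,64],
  [0,0,0,-160,0,20,64],
  [0,0,0,-200,0,30,64],
  [0,0.06,0,-240,0,40,64],
  [0,0.06,0,-280,0,50,64],
  [0,0.06,0,-320,0,60,64],
  [0,0.06,0,-360,0,70,64],
  [0,0.06,0,-400,0,80,64],
  [0,0.06,0,-440,0,86,64],
  [-0.004,0.06,0,-479,0,87,64],
])

```text
clock: 13.95
tool_pos: [0.4149, -0.3643, 0.1545]
tool_rot: [-1.567, -0.007, 1.49]
wrist_force: [1.5, -0.5, 0.4]
opening: 0.064
```

Run:
```python
from h import *
s=snap('wrist'); print(tips(s,'orange1',.003))
goto((.418,-.365,.082),1.49)
```

```text
[(0.87, array([219.,  76.]), array([ 0.321, -0.393,  0.003])), (0.81, array([277., 222.]), array([ 0.417, -0.366,  0.003]))]
turn [-0.002 -0.005  0.004] shift [ 2.9 72.2 -2.6] yaw 1.49 q6 -0.76
```

Request:
apply_moves([
  [0,0,0,0,35,-2,64],
  [0,0,0,0,62,-2,64],
  [0,0,0,0,72,-2,64],
  [0,0,0,0,72,-2,64],
  [0,0,0,0,72,-2,64],
  [0,0,0,0,72,-2,30],
  [0,0,0,0,72,-2,30],
  [0,0,0,0,72,-2,30],
  [0,0,0,0,72,-2,30],
  [0,0,0,0,72,-2,30],
  [0,0,0,0,40,-2,30],
  [0,0,0,0,0,-2,30],
], grip_force=50)

```text
clock: 15.05
tool_pos: [0.415, -0.3656, 0.1505]
tool_rot: [-1.561, -0.01, 1.485]
wrist_force: [0.4, -0.3, -0.4]
opening: 0.0422
```

Run:
```python
from h import *
goto((.612,.117,.16),1.55)
for c in('scene','side'): print(tips(snap(c),'orange1',.003))
```

```text
turn [-0.009 -0.065  0.011] shift [ 497.8   -5.8 -154.7] yaw 1.55 q6 -0.76
[(0.7, array([323., 256.]), array([0.511, 0.113, 0.003])), (0.6, array([400., 254.]), array([0.381, 0.278, 0.003])), (0.58, array([212., 139.]), array([ 0.371, -0.403,  0.003])), (0.55, array([227., 134.]), array([ 0.326, -0.378,  0.003])), (0.33, array([420., 292.]), array([0.447, 0.37 , 0.003]))]
[(0.69, array([259., 196.]), array([0.516, 0.117, 0.003])), (0.58, array([381., 311.]), array([ 0.456, -0.366,  0.003])), (0.56, array([354., 361.]), array([ 0.316, -0.39 ,  0.003]))]
```

Request:
apply_moves([
  [0,0,0,30,-12,-9,30],
  [0,0,0,68,-12,-21,30],
  [0,0,0,106,-12,-33,30],
  [0,0,0,144,-12,-45,30],
  [0,0,0,182,-12,-57,30],
  [0,-0.06,0,220,-12,-69,30],
  [0,-0.06,0,258,-12,-81,30],
  [0,-0.06,0,296,-12,-93,30],
  [0,-0.06,0,334,-12,-105,30],
  [0,-0.06,0,372,-12,-117,30],
  [0,-0.06,0,410,-12,-128,30],
  [0,-0.06,0,450,-12,-140,30],
])

```text
clock: 16.25
tool_pos: [0.5954, 0.0688, 0.1664]
tool_rot: [-1.568, 0.0, 1.545]
wrist_force: [0.7, -0.0, 1.1]
opening: 0.0423
```

Run:
```python
from h import *
goto((.612,.117,.084),1.55)
s=snap('wrist','w6.png');print(tips(s,'orange1',.005))
```

```text
turn [-0.003 -0.005 -0.   ] shift [ 48.7  82.4 -15.5] yaw 1.55 q6 0.03
[(0.66, array([280., 259.]), array([0.629, 0.067, 0.005])), (0.55, array([347.,  91.]), array([0.514, 0.113, 0.005]))]
```

Request:
apply_moves([
  [0,0,0,30,0,-9,30],
  [0,0,0,48,20,-15,30],
  [0,0,0,48,55,-15,30],
  [0,0,0,48,76,-15,30],
  [0,0,0,48,82,-15,30],
  [0,0,0,48,82,-15,30],
  [0,0,0,48,82,-15,64],
  [0,0,0,48,82,-15,64],
  [0,0,0,48,82,-15,64],
  [0,0,0,48,82,-15,64],
  [0,0,0,48,45,-15,64],
  [0,0,0,48,5,-15,64],
])

```text
clock: 17.35
tool_pos: [0.6089, 0.1199, 0.1567]
tool_rot: [-1.558, -0.002, 1.552]
wrist_force: [1.2, 0.1, 0.1]
opening: 0.0641
```

Run:
```python
from h import *
s=snap('wrist','w6.png');print(tips(s,'orange1',.005))
goto((.495,.365,.25),1.49)
for a in (-.1,-.25): goto((.495,.365,.15),a)
print(robot.observe()['q'])
```

```text
[(0.87, array([268.,  69.]), array([0.513, 0.114, 0.005])), (0.76, array([281., 220.]), array([0.608, 0.12 , 0.005]))]
turn [0.012 0.062 0.005] shift [242.4 -81.  124.9] yaw 1.49 q6 0.1
turn [ 0.013 -1.49  -0.006] shift [242.   19.  126.2] yaw 3.042 q6 0.1
turn [ 0.013 -1.34  -0.005] shift [242.   19.  126.2] yaw 2.892 q6 0.1
[0.08541573 0.31409464 0.13505941 1.37886094 0.00291148 0.10418457]
```

View pics/w6.png

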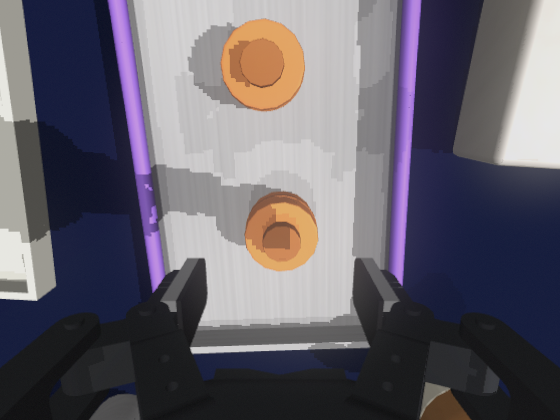

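Request:
apply_moves([
  [0.012,0,0,0,-40,0,50],
  [0.012,0.06,0,20,-70,10,50],
  [0.012,0.06,0,50,-81,25,50],
  [0.012,0.06,0,85,-81,43,50],
  [0.012,0.06,0,120,-81,61,50],
  [0.012,0.06,0,155,-81,79,50],
  [0.012,0.06,0,190,-81,98,50],
  [0.012,0.06,0,220,-81,113,50],
  [0.012,0.06,0,242,-81,125,50],
  [0.012,0.06,0,242,-81,125,50],
  [0.012,0.06,0,242,-81,125,50],
])

```text
clock: 18.37
tool_pos: [0.4942, 0.3658, 0.2498]
tool_rot: [-1.571, -0.004, 1.495]
wrist_force: [0.2, -0.5, -0.0]
opening: 0.0501
```

Run:
```python
from h import *
s=snap('wrist','w7.png');print(tips(s,'dial_grip',.087),tips(s,'lever_tip',.11))
print(robot.observe()['tool_pos'],robot.observe()['q'])
```

```text
[(0.83, array([277., 212.]), array([0.493, 0.364, 0.087])), (0.58, array([ 36., 273.]), array([0.526, 0.183, 0.087]))] [(0.77, array([134., 163.]), array([0.448, 0.28 , 0.11 ]))]
[0.49552821 0.36369317 0.24987581] [0.52286517 0.2754712  0.24752974 1.54009664 0.00309694 0.60279561]
```

View pics/w7.png

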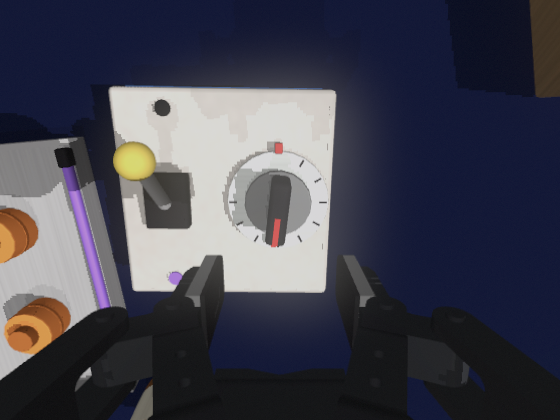

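Run:
```python
from h import *
s=snap('wrist')
a,b=world(s,(281,178),.094),world(s,(275,246),.094);print(a,b,(a+b)/2,np.arctan2(*(b-a)[1::-1]))
goto((.4945,.364,.143),np.arctan2(*(b-a)[1::-1])+np.pi/2)
```

```text
[0.46894445 0.36661    0.094     ] [0.51727586 0.35849258 0.094     ] [0.49311016 0.36255129 0.094     ] -0.16640026821513998
turn [0.    0.086 0.004] shift [ -0.  107.    1.3] yaw 1.404 q6 0.6
```

Request:
apply_moves([
  [0,0.086,0,0,35,1,45],
  [0,0.086,0,0,65,1,45],
  [0,0.086,0,0,92,1,45],
  [0,0.086,0,0,107,1,45],
  [0,0.086,0,0,107,1,45],
  [0,0.086,0,0,107,1,45],
  [0,0.086,0,0,107,1,5],
  [0,0.086,0,0,107,1,5],
  [0,0.086,0,0,107,1,5],
  [0,0.086,0,0,107,1,5],
  [0,0.086,0,0,107,1,5],
  [0,0.086,0,0,107,1,5],
], grip_force=25)

```text
clock: 19.57
tool_pos: [0.4961, 0.3644, 0.1455]
tool_rot: [-1.575, -0.006, 1.404]
wrist_force: [0.4, -1.0, 5.8]
opening: 0.0133
```

Run:
```python
from h import *
o=robot.observe();print(o['wrist_force'],o['ft_torque'],o['opening'],o['q'],o['tool_pos'])
```

```text
[ 0.37116836 -1.01736494  5.75576788] [-0.38694286 -0.05691388 -0.06459751] 0.013277780926333404 [0.52371641 0.29690758 0.06569206 1.33233565 0.00212805 0.69042473] [0.49613418 0.36437216 0.14554458]
```

Request:
apply_moves([
  [0,-0.0,0,0,-1,0,5],
  [0,-0.1,0,0,-1,0,5],
  [0,-0.2,0,0,-1,0,5],
  [0,-0.3,0,0,-1,0,5],
  [0,-0.4,0,0,-1,0,5],
  [0,-0.5,0,0,-1,0,5],
  [0,-0.6,0,0,-1,0,5],
  [0,-0.7,0,0,-1,0,5],
  [0,-0.8,0,0,-1,0,5],
  [0,-0.9,0,0,-1,0,5],
  [0,-1.0,0,0,-1,0,5],
  [0,-1.1,0,0,-1,0,5],
])

```text
clock: 20.57
tool_pos: [0.4952, 0.3665, 0.1456]
tool_rot: [-1.581, -0.004, 2.511]
wrist_force: [-0.2, 6.2, -3.3]
opening: 0.0135
```

Run:
```python
from h import *
o=robot.observe();print(o['wrist_force'],o['ft_torque'],o['opening'],o['q'],o['tool_pos'])
s=snap('wrist','w8.png')
goto((.495,.364,.146),2.9)
```

```text
[-0.15707537  6.23937761 -3.28830671] [ 1.170352    0.14520207 -0.04180731] 0.013461441332512836 [ 0.52530882  0.29749721  0.06659178  1.33229494  0.00757213 -0.41438564] [0.4952135  0.36649194 0.14563858]
turn [ 0.011 -0.386  0.002] shift [-1.3 -0.4  2.2] yaw 2.9 q6 -0.42
```

View pics/w8.png

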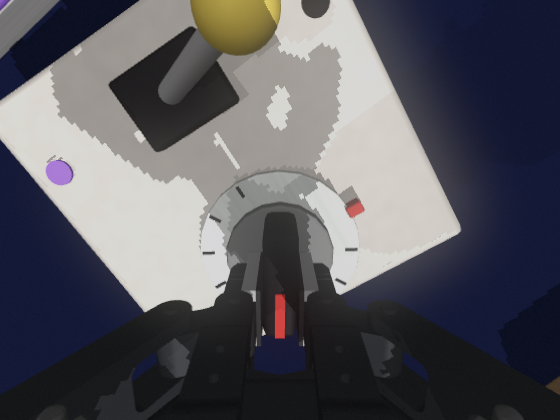

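Request:
apply_moves([
  [0,-0.1,0,0.6,0,-0.8,5],
  [0,-0.2,0,0.6,0,-0.8,5],
  [0,-0.3,0,0.6,0,-0.8,5],
  [0,-0.4,0,0.6,0,-0.8,5],
  [0,-0.5,0,0.6,0,-0.8,5],
  [0,-0.6,0,0.6,0,-0.8,5],
  [0,-0.7,0,0.6,0,-0.8,5],
  [0,-0.8,0,0.6,0,-0.8,5],
  [0,-0.9,0,0.6,0,-0.8,5],
  [0,-1.0,0,0.6,0,-0.8,5],
  [0,-1.1,0,0.6,0,-0.8,5],
  [0,-1.2,0,0.6,0,-0.8,5],
])

```text
clock: 21.62
tool_pos: [0.4926, 0.3669, 0.1456]
tool_rot: [-1.579, 0.002, -2.563]
wrist_force: [-5.8, -1.3, 4.1]
opening: 0.0131
```

Run:
```python
from h import *
o=robot.observe();print(o['wrist_force'],o['ft_torque'],o['opening'],o['q'],o['tool_pos'],o['tool_rot'])
```

```text
[-5.82894148 -1.25820972  4.09721742] [-0.66647716  1.3675186   0.00346793] 0.013137647510963944 [ 0.52752852  0.29823685  0.06739633  1.33839639  0.0087318  -1.62163304] [0.49263754 0.36688989 0.14557889] [-1.57943761e+00  2.00110185e-03 -2.56322926e+00]
```

Request:
apply_moves([
  [0,-0.1,0,0,0,0,5],
  [0,-0.2,0,0,0,0,5],
  [0,-0.3,0,0,0,0,5],
  [0,-0.4,0,0,0,0,5],
  [0,-0.5,0,0,0,0,5],
  [0,-0.6,0,0,0,0,5],
  [0,-0.7,0,0,0,0,5],
  [0,-0.78,0,0,0,0,5],
  [0,-0.82,0,0,0,0,5],
  [0,-0.86,0,0,0,0,5],
  [0,-0.9,0,0,0,0,5],
  [0,-0.9,0,0,0,0,5],
])

```text
clock: 22.62
tool_pos: [0.4915, 0.3652, 0.1456]
tool_rot: [-1.577, 0.003, -1.662]
wrist_force: [-2.8, -5.0, 2.9]
opening: 0.0132
```

Run:
```python
from h import *
o=robot.observe();print(o['wrist_force'],o['ft_torque'],o['opening'],o['q'],o['tool_pos'],o['tool_rot'])
s=snap('wrist','w9.png')
```

```text
[-2.75461201 -5.04610443  2.94232374] [-1.21982717  0.49255075  0.03735934] 0.013188436342675006 [ 0.5271404   0.29760672  0.06660685  1.34269159  0.00592765 -2.52305649] [0.4915329  0.36518535 0.1455678 ] [-1.57659221  0.00315066 -1.66220981]
```

View pics/w9.png

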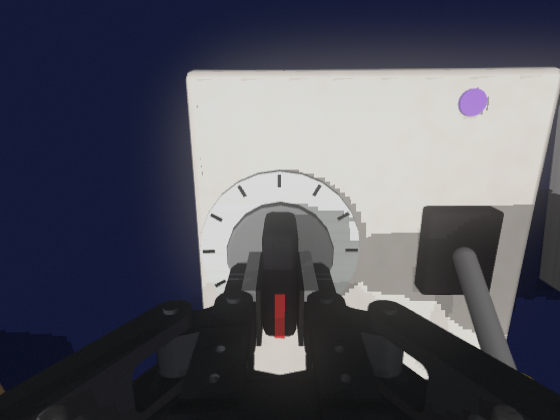

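Request:
apply_moves([
  [0,-0.02,0,0,0,0,5],
  [0,-0.04,0,0,0,0,5],
  [0,-0.06,0,0,0,0,5],
  [0,-0.08,0,0,0,0,5],
  [0,-0.08,0,0,0,0,5],
])

```text
clock: 23.08
tool_pos: [0.4915, 0.3651, 0.1457]
tool_rot: [-1.577, 0.004, -1.585]
wrist_force: [-0.4, -0.3, 0.6]
opening: 0.0133
```

Run:
```python
from h import *
o=robot.observe();print(o['wrist_force'],o['ft_torque'],o['opening'],o['q'],o['tool_pos'],o['tool_rot'])
```

```text
[-0.35292763 -0.28611093  0.59900406] [-0.29337337  0.12572018 -1.45102897] 0.01327516140478184 [ 0.52688473  0.2975324   0.06674845  1.34306413  0.00621902 -2.6007061 ] [0.49153593 0.36508894 0.14568389] [-1.57661464  0.00375989 -1.58481858]
```

Request:
apply_moves([
  [0,-0.06,0,0,0,0,45],
  [0,-0.06,0,0,0,0,45],
  [0,-0.06,0,0,0,0,45],
  [0,-0.06,0,0,0,0,45],
  [0,-0.06,0,0,0,0,45],
  [0,-0.06,0,0,-30,0,45],
  [0,-0.06,0,0,-65,0,45],
  [0,0.0,0,0,-100,0,45],
  [0,0.1,0,0,-110,0,45],
  [0,0.22,0,0,-110,0,45],
  [0,0.34,0,0,-110,0,45],
  [0,0.46,0,0,-110,0,45],
])

```text
clock: 24.08
tool_pos: [0.4924, 0.365, 0.2566]
tool_rot: [-1.577, 0.002, -2.051]
wrist_force: [-0.6, -0.3, -0.1]
opening: 0.0452
```

Run:
```python
from h import *
goto((.40,.36,.27),3.06);print(robot.observe()['q'])
s=snap('wrist','w10.png')
a=snap('scene')['img'][140:380,140:480]
b=s['img']
v=np.hstack([cv2.resize(np.ascontiguousarray(a),(595,420)),b])
cv2.imwrite('pics/v4.png',cv2.resize(v,(800,291))[:,:,::-1])
for n in ('green1','orange1'):
  for c in('scene','side'): print(n,tips(snap(c),n,.005,.4))
```

```text
turn [0.007 1.173 0.002] shift [ 47.  -13.1 -79.8] yaw -3.223 q6 -2.14
[ 0.52591045  0.27493839  0.26015069  1.55736332  0.0063281  -2.1359218 ]
green1 [(0.75, array([251., 230.]), array([ 0.564, -0.093,  0.005]))]
green1 [(0.83, array([319., 227.]), array([ 0.549, -0.094,  0.005]))]
orange1 [(0.74, array([322., 256.]), array([0.512, 0.112, 0.005])), (0.73, array([304., 285.]), array([0.608, 0.119, 0.005])), (0.58, array([228., 134.]), array([ 0.325, -0.373,  0.005]))]
orange1 [(0.72, array([353., 361.]), array([ 0.314, -0.389,  0.005])), (0.71, array([261., 196.]), array([0.517, 0.109, 0.005])), (0.67, array([281., 180.]), array([0.608, 0.115, 0.005]))]
```

View pics/v4.png

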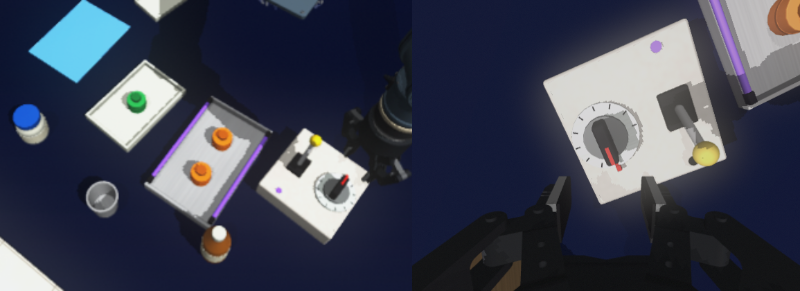

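Run:
```python
from h import *
goto((.403,.288,.24),-1.656);goto((.403,.288,.169),-1.656)
```

```text
turn [ 0.007 -0.388 -0.002] shift [108.9  15.8 -44.3] yaw -1.656 q6 -2.14
turn [ 0.007 -0.388 -0.002] shift [108.9  86.8 -43.8] yaw -1.656 q6 -2.14
```

Request:
apply_moves([
  [0,-0.12,0,36,5,-14,0],
  [0,-0.24,0,72,10,-29,0],
  [0,-0.36,0,109,15,-44,0],
  [0.007,-0.388,0,109,15,-44,0],
  [0.007,-0.388,0,109,15,-44,0],
  [0.007,-0.388,0,109,50,-44,0],
  [0.007,-0.388,0,109,86,-44,0],
  [0.007,-0.388,0,109,86,-44,0],
  [0.007,-0.388,0,109,86,-44,0],
])

```text
clock: 25.33
tool_pos: [0.4016, 0.2875, 0.1678]
tool_rot: [-1.575, -0.001, -1.656]
wrist_force: [-0.4, 1.0, 0.7]
opening: -0.0002
```

Run:
```python
from h import *
print(robot.observe()['wrist_force'],tips(snap('wrist'),'lever_tip',.11),tips(snap('scene'),'lever_tip',.11))
goto((.50,.280,.169),-1.656)
```

```text
[-0.37437149  1.02766097  0.67401584] [] [(0.55, array([402., 258.]), array([0.45 , 0.288, 0.11 ]))]
turn [-0.006 -0.    -0.006] shift [ 1.3  5.2 95.1] yaw -1.656 q6 -2.57
```

Request:
apply_moves([
  [0,0,0,0,0,12,0],
  [0,0,0,0,0,24,0],
  [0,0,0,0,0,36,0],
  [0,0,0,0,0,48,0],
  [0,0,0,0,0,60,0],
  [0,0,0,0,0,72,0],
  [0,0,0,0,0,84,0],
  [0,0,0,0,0,96,0],
  [0,0,0,0,0,99,0],
  [0,0,0,0,0,99,0],
  [0,0,0,0,0,99,0],
])

```text
clock: 26.45
tool_pos: [0.5026, 0.2813, 0.1754]
tool_rot: [-1.57, 0.006, -1.656]
wrist_force: [-7.4, -0.4, 3.1]
opening: -0.0005
```

Request:
apply_moves([
  [0,0,0,0,0,-15,0],
  [0,0,0,0,-30,-45,0],
  [0,0,0,0,-70,-75,0],
  [0,0,0,0,-100,-100,0],
  [0,0,0,0,-110,-110,0],
  [0,0,0,0,-110,-110,0],
  [0,0,0,0,-110,-110,0],
])

```text
clock: 27.03
tool_pos: [0.3943, 0.2908, 0.2885]
tool_rot: [-1.563, 0.01, -1.655]
wrist_force: [0.5, 0.2, -0.4]
opening: 0.0002
```

Run:
```python
from h import *
s=snap('wrist');c=snap('scene')
print(tips(s,'lever_tip',.11),tips(c,'lever_tip',.11))
for n,z in (('bottle',0),('jar',0),('cup',0),('green1',.005),('orange1',.005)): print(n,tips(c,n,z,.5))
a=c['img'][140:380,140:480]
v=np.hstack([cv2.resize(np.ascontiguousarray(a),(595,420)),s['img']])
cv2.imwrite('pics/v5.png',cv2.resize(v,(800,291))[:,:,::-1])
```

```text
[(0.87, array([292.,  11.]), array([0.525, 0.273, 0.11 ]))] [(0.66, array([382., 276.]), array([0.521, 0.273, 0.11 ]))]
bottle [(0.8, array([317., 346.]), array([ 0.718,  0.23 , -0.   ]))]
jar [(0.66, array([167., 248.]), array([ 0.739, -0.247,  0.   ]))]
cup [(0.97, array([226., 306.]), array([ 0.77 , -0.011,  0.   ]))]
green1 [(0.74, array([384., 279.]), array([0.473, 0.277, 0.005])), (0.64, array([253., 230.]), array([ 0.56 , -0.088,  0.005]))]
orange1 [(0.84, array([321., 258.]), array([0.518, 0.112, 0.005])), (0.65, array([304., 285.]), array([0.61 , 0.118, 0.005]))]
```

View pics/v5.png

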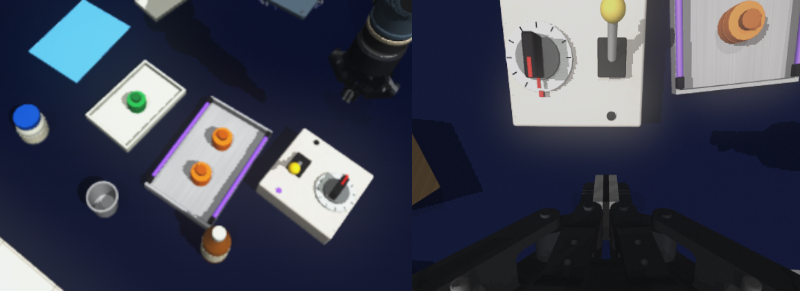

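```bash
python3 -c "
from bench import robot
print(robot.finish_job())"
```

```text
the job is handed in; nothing more can be done
None
```

The job is handed in at about 27 s on the clock. In order:
- **Lamp:** I flipped the lamp lever off first.
- **Filters:** I moved the one green filter to the larger clean tray and both orange filters to the UV tray. The purple look-alike and the smaller tray were left alone.
- **Dial:** I turned the dial about 3.3 rad anticlockwise in a single grasp, until the torque jumped at the zero stop.
- **Lamp again:** I flipped the lever back on last.

In the last pictures, all three filters sit flat with stubs up in their trays and the dial pointer is at the red peg. The lever ball is back at its starting "on" position, about (0.525, 0.273) m. The bottle and jar read within about 6 mm of their first readings. The cup read 3 mm from its first scene-camera reading, though the side camera had put it about 15 mm away at the start.

One detection disagreed: the network also reported a "green filter" at the lamp lever. The picture shows only the yellow ball there, so I took it as a false hit.

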